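Push the stuck cork out of the card tube

ROBOT

A 7-joint arm with a two-finger parallel gripper is mounted at the origin on a cart in front of the work surface, level with it; the furniture and walls round the work are solid. World frame = base frame: x ahead of the robot, y to its left, z up, the work surface at z = 0. Lengths are in mm, angles in rad, forces in N, time in s.
With the tool pointing down it reaches from about 425 to 800 mm from the base axis. Payload 8.3 kg.
Tool frame: the origin (TCP) lies on the centre line of the jaws, within the pads' length; the fingertips stand 22 mm ahead of it and the grasp point (between the pads) lies 3 mm ahead of it (arm.tips_ahead is the distance from the TCP to the fingertips, in mm); z points along the fingers, y is the line along which they close (so a half turn about z gives the same grasp; the last joint's range is limited). The gripper opens to 85 mm and grips with 20 to 120 N. Pads are 22 mm wide; open, the fingers measure 114 mm over their backs; the gripper's body (76 mm by 85 mm) begins 54 mm behind the grasp point. The pads swing forward as they close: fully open they stand 13 mm farther back than shut.
Start: joints at [1.257, 0.383, 0.016, 1.37, -0.006, 1.388, -0.046], TCP at [155.151, -605.418, 228.979] pointing down, gripper open.
Joint ranges: [-2.95, 2.95], [-0.25, 2.06], [-1.52, 1.56], [0.18, 2.33], [-1.44, 4.58], [0.02, 2.06], [-3.01, 3.01]. Speed limits (rad/s): [2.39, 2.39, 3.01, 3.01, 3.14, 3.14, 3.14].

INTERFACE

Orientations are given as a unit quaternion [w, x, y, z].
In Python, from bench import arm gives the robot as it stands.
- The arm moves only by the tool servo_tool, never from a script. Its argument "series" is a list of rows, each an object with "travel": the shift along the tool's x, y, z in m, a list of three; "turn": the turn, a rotation vector about the tool's x, y, z in rad, a list of three; "hand": the closure, from 0 (fully open) to 1 (shut). A call has 1 to 12 rows; each row is the pose to reach, as a shift and turn from the pose commanded when the call began, along the tool's axes at that moment; what a row does not reach only later rows make up. A row lasts 1/12 s, in which the tool goes at most 41.7 mm and 7.16 degrees, less where a joint would pass 70% of its speed; a pose out of reach is approached as far as the arm can. A call with a gripper value outside its range is refused whole. The fingers move at their own pace and stop on an object; the grip force is fixed at half the most. Time passes only in rows, so rows that repeat a pose let the fingers close. It gives the time, the measured TCP pose, the force, the opening and the grip force at its end, in the units of the state.
- arm.get_state(): the state, without advancing time (a new reading comes with each control period).
- arm.grab_frame(name): name is "side" or "top" or "wrist"; returns the picture (384x512x3 uint8, red, green, blue); there is no depth.
- arm.calibration(name): a dict with "K" (3x3 intrinsics, pixels), "extrinsics" (4x4, takes a point from world to camera coordinates). Camera axes: x right, y down, z forward; pixel columns grow to the right and rows downward; lengths in mm; the calibration is good to about 2 mm. A picture is of the moment at which its call begins: read the wrist's pose just before it. calibration takes no time and is no camera call; for the wrist camera it gives the pose at the moment of the call.
- arm.close_job(): hands the job in; it is judged then, once.
The state is a dict: "clock": time; "joint_pos": joint angles; "qd": joint speeds; "effort": joint torques, N m; "ee_pos": TCP position; "orientation": TCP orientation; "ft_force": force on the tool from outside, world axes, zero at the start; "torque": the same for the moment, N m; "opening": finger opening in mm; "grip_force": force on a finger pad.
Only numpy, scipy, OpenCV 4.12 (cv2) and the standard library are available. Lean on these libraries where they do the work, as an engineer would, in place of code of your own. Each camera call takes 0.05 s, during which the arm holds its last target. There are 200 camera calls.

TASK

Two short white card tubes stand in wooden stands on the desk, and one of them has a cork stuck inside. Take the wooden push rod by its handle and with it push the cork down and out through the lower end of the tube, so that it drops into the tray of that stand; do not touch the cork with the fingers. Push the rod in until its collar rests on the tube's rim, and leave it standing there.

Things in the scene. Friction and masses are not known exactly. Their poses are not given: they have to be found in the camera images.
- stand_plugged: (Sizes in mm.) Fixed wooden stand whose upright white card tube has the cork in it. Origin: middle of its underside, on the tube's axis; z up. Tray 120 (x) by 100 (y), floor 8 thick, rim 22 high; a bridge 60 x 108, top at z 104, holds the tube: open both ends, inside dia 36, outside 42, lower end z 70, rim z 130. A rubber lip 8 above the lower end holds the cork; it gives way at about 10 N.
- stand_empty: Identical stand (same sizes and origin) whose tube is clear: a bystander. Which of the two is on the left changes.
- plug: (Sizes in mm.) Cylindrical cork, diameter 32, height 38, about 25 g. Origin: centre of its underside, z along its axis. At the start it is upright in the tube of stand_plugged, its top about 13 below the tube's rim.
- rod: (Sizes in mm.) Wooden push rod, 80 g, upright in a darker fixed block (64 x 64 x 74 high, loose hole); lift it straight up. Origin: middle of the tip; z up to the handle. Shaft dia 18, z 0-70; collar dia 48, z 70-76, on the block at the start; round handle dia 26, z 76-136, to grip. With the collar on the tube's rim the tip is 10 below the tube's lower end and the cork is out.

How it is judged (in metres and radians):
On the way:
1. the rod's tip is inside the blocked tube while the cork is still stuck in it (z of rod in the frame of stand_plugged below 0.123 m and horizontal distance between rod and stand_plugged below 0.018 m and z of plug in the frame of stand_plugged above 0.068 m).
At the end, for the whole second after the job is handed in: The cork lies at rest in the tray under the tube it was stuck in, upright or on its side; the rod stands in that tube, released, within 10 degrees of upright, its collar on the rim (within 10 mm) (z of plug in the frame of stand_plugged below 0.033 m and horizontal distance between plug and stand_plugged below 0.065 m and z of rod in the frame of stand_plugged between 0.045 and 0.07 m and horizontal distance between rod and stand_plugged below 0.018 m and angle between rod's own z axis and vertical below 0.175 rad and linear speed of rod below 0.02 m/s and linear speed of plug below 0.05 m/s); the robot touches nothing.
It fails at once if the fingers touch the cork (contact force between the fingers and plug above 0.3 N).
It also fails if it takes over 40 s, if anything falls off the work surface, if the arm or the gripper's body presses on something with over 40 N, if the wrist force passes 120 N, or if a joint passes its speed limit or range.

## Working session

There is one attempt and no reset: what is moved stays moved. The work goes in short steps, Python scripts to look and compute and a tool call to move; the robot and the scene stay as the last step left them, time stands still between calls to the robot, and variables do not carry over. Pictures are saved under pics/ and viewed, at most 10 in all, crops included, and the job is handed in when it is done.

Besides the shell and the picture viewer there is one more tool, called after "Emit:" as name([rows], argument=value, ...), one row to a line, values as JSON. servo_tool: Moves the arm, as the interface text tells. Its arguments: {"type":"object","properties":{"series":{"type":"array","items":{"type":"object","properties":{"travel":{"type":"array","items":{"type":"number"}},"turn":{"type":"array","items":{"type":"number"}},"hand":{"type":"number"}}}}},"required":["series"]}

```bash
mkdir -p pics
python3 - <<'E'
from bench import arm
import cv2
s=arm.get_state();print(s)
for n in("top","side"):
    cv2.imwrite(f"pics/{n}0.png",arm.grab_frame(n)[:,:,::-1]);c=arm.calibration(n);print(n,c['K'],c['extrinsics'])
E
```

```text
{'clock': 0.0, 'joint_pos': array([ 1.25709687,  0.38424869,  0.0163465 ,  1.37115324, -0.0063344 ,
        1.38819062, -0.04648683]), 'qd': array([-0.00138112,  0.00047496,  0.0003125 ,  0.00087717,  0.00092227,
        0.00029897,  0.00095105]), 'effort': array([-5.96577920e-04, -6.27595496e+01,  8.43909234e-01, -3.71819222e+01,
        1.65317988e-02,  1.43791863e-02, -8.75319529e-06]), 'ee_pos': array([ 155.04851642, -604.94171406,  227.97248787]), 'orientation': array([-9.69101808e-04,  9.92141267e-01,  1.25118960e-01, -1.17855067e-04]), 'ft_force': array([-0.35755833, -0.1820462 , -0.1005234 ]), 'torque': array([ 0.00983505, -0.02436093, -0.05637522]), 'grip_force': 0.0, 'opening': 85.64797743493531}
top [[492.63303936   0.         254.17569417]
 [  0.         492.63303936 189.1455154 ]
 [  0.           0.           1.        ]] [[ 9.03971660e-03 -9.99887778e-01 -1.19463686e-02  1.20285054e+01]
 [-9.88552829e-01 -7.13664596e-03 -1.50706245e-01  5.51136989e+02]
 [ 1.50604075e-01  1.31719582e-02 -9.88506405e-01  1.04473937e+03]
 [ 0.00000000e+00  0.00000000e+00  0.00000000e+00  1.00000000e+00]]
side [[413.18520763   0.         256.45225903]
 [  0.         413.18520763 191.29956774]
 [  0.           0.           1.        ]] [[-9.71069623e-01 -2.38776710e-01  3.07723516e-03  5.24312713e+02]
 [-1.36995186e-01  5.46491755e-01 -8.26183443e-01  1.33066395e+02]
 [ 1.95591680e-01 -8.02703211e-01 -5.63392802e-01  7.89480912e+02]
 [ 0.00000000e+00  0.00000000e+00  0.00000000e+00  1.00000000e+00]]
```

View pics/top0.png

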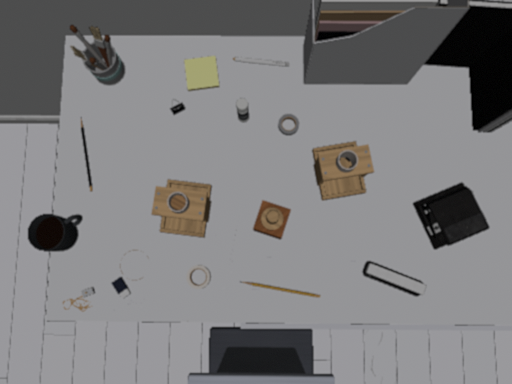

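View pics/side0.png

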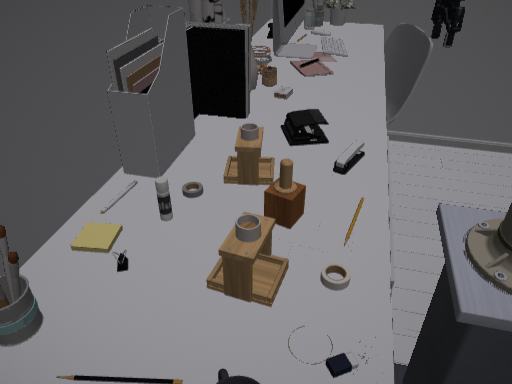

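The top view shows tubes at about (178,202) and (347,160), with the rod at (272,217). The left tube looks cork-filled. I'll take an enlarged crop to confirm that and to measure from.

```bash
cat > h.py <<'E'
import numpy as np
from bench import arm
def ray(n,uv,z,c=None):
    c=c or arm.calibration(n);E=np.array(c['extrinsics']);R=E[:3,:3];t=E[:3,3]
    o=-R.T@t;d=R.T@np.linalg.inv(c['K'])@[*uv,1];return (o+d*(z-o[2])/d[2])
def proj(n,p,c=None):
    c=c or arm.calibration(n);q=c['K']@(c['extrinsics'][:3,:3]@p+c['extrinsics'][:3,3]);return q[:2]/q[2]
E
python3 - <<'E'
import cv2,numpy as np
from h import *
t=cv2.imread('pics/top0.png');s=cv2.imread('pics/side0.png')
A=[cv2.resize(t[y-32:y+32,x-32:x+32],(256,256),interpolation=cv2.INTER_CUBIC) for x,y in((178,202),(347,160),(272,217))]
B=[cv2.resize(s[y-32:y+32,x-32:x+32],(256,256),interpolation=cv2.INTER_CUBIC) for x,y in((248,228),(249,132),(286,175))]
cv2.imwrite('pics/crop0.png',np.clip(np.vstack([np.hstack(A),np.hstack(B)])*1.5,0,255).astype('uint8'))
for uv,z in(((178,202),130),((347,160),130),((272,217),210-0)):print(ray('top',uv,z))
for uv,z in(((248,226),130),((249,131),130),((287,163),134)):print(ray('side',uv,z))
E
```

```text
[510.20869416 169.00939709 130.        ]
[ 599.04906613 -173.33923624  130.        ]
[473.69329058 -19.06206969 210.        ]
[509.31747825 183.46407171 130.        ]
[ 595.65378885 -152.76759736  130.        ]
[483.14349924 -23.48587951 134.        ]
```

View pics/crop0.png

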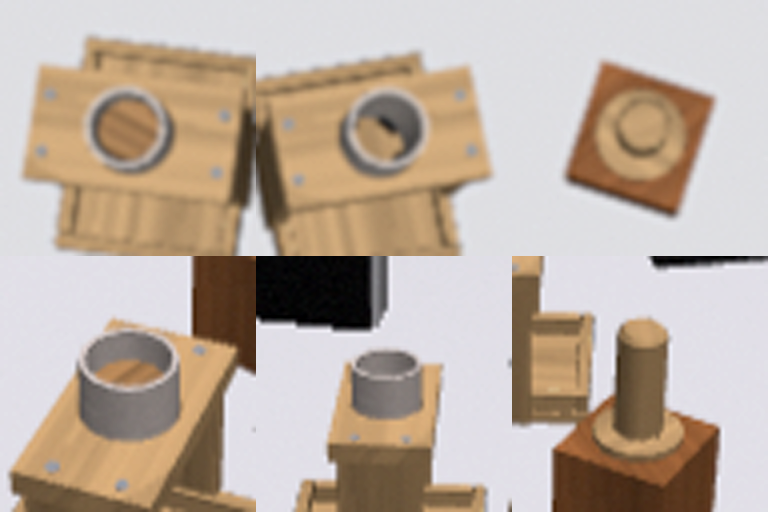

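The left stand holds the cork: brown fills its tube, while the right tube shows the tray floor. Next I'll triangulate the tube rim and the handle top.

```bash
cat >> h.py <<'E'
import cv2
from scipy.spatial.transform import Rotation as Ro
def tri(a,b):
    P=[arm.calibration(n)['K']@arm.calibration(n)['extrinsics'][:3] for n in('top','side')]
    X=cv2.triangulatePoints(P[0],P[1],np.array(a,float),np.array(b,float))[:,0];return X[:3]/X[3]
def pose():
    s=arm.get_state();w,x,y,z=s['orientation'];return s['ee_pos'],Ro.from_quat([x,y,z,w]),s
def to(*p):
    e,R,_=pose();return (R.inv().apply(np.array(p)-e)/1000).round(4)
E
python3 - <<'E'
from h import *
print('rim',tri((178,202.5),(248.3,222.7)),ray('top',(178,202.5),130),ray('side',(248.3,222.7),130))
print('handle',tri((272.5,217),(286.5,161.5)),ray('top',(272.5,217),140),ray('side',(286.5,161.5),140))
print(to(480,-330,228),to(470,-22,228))
E
```

```text
rim [510.82993958 169.90004114 125.6549596 ] [509.19126508 168.97643524 130.        ] [511.01762626 175.09909407 130.        ]
handle [481.967481   -21.59852857 138.33186101] [480.37062206 -21.69753744 140.        ] [483.58412058 -18.87774052 140.        ]
[ 0.3831 -0.1857  0.0004] [ 0.4498 -0.4865  0.0009]
```

Both heights match what they should be (140 and 130). Moving on to the rod via a waypoint.

Emit:
servo_tool([
  {"travel": [0.04, -0.02, 0], "turn": [0, 0, 0], "hand": 0},
  {"travel": [0.08, -0.039, 0], "turn": [0, 0, 0], "hand": 0},
  {"travel": [0.115, -0.056, 0], "turn": [0, 0, 0], "hand": 0},
  {"travel": [0.15, -0.073, 0], "turn": [0, 0, 0], "hand": 0},
  {"travel": [0.185, -0.09, 0], "turn": [0, 0, 0], "hand": 0},
  {"travel": [0.22, -0.107, 0], "turn": [0, 0, 0], "hand": 0},
  {"travel": [0.255, -0.124, 0], "turn": [0, 0, 0], "hand": 0},
  {"travel": [0.29, -0.14, 0], "turn": [0, 0, 0], "hand": 0},
  {"travel": [0.325, -0.157, 0], "turn": [0, 0, 0], "hand": 0},
  {"travel": [0.355, -0.172, 0], "turn": [0, 0, 0], "hand": 0},
  {"travel": [0.383, -0.186, 0], "turn": [0, 0, 0], "hand": 0},
  {"travel": [0.383, -0.186, 0], "turn": [0, 0, 0], "hand": 0},
])

```text
clock: 1.1
ee_pos: [485.4, -322.7, 228.5]
orientation: [-0.002, 0.991, 0.13, 0.001]
ft_force: [0.3, 0.9, 1.2]
opening: 85.4
grip_force: 0.0
```

Run:
```python
from h import *
e,R,s=pose();print(e,s['joint_pos'],R.as_matrix());print(to(450,-21,235),to(481,-21,235))
```

```text
[ 485.38076589 -322.74441232  228.47479594] [ 0.71148122  0.3039145  -0.22484677  1.4831209   0.06373365  1.36243334
 -0.8259357 ] [[ 0.96601064  0.25849549  0.00187617]
 [ 0.2584866  -0.96600653  0.0040081 ]
 [ 0.00284847 -0.0033869  -0.99999021]]
[ 0.0438 -0.3007 -0.0054] [ 0.0738 -0.2926 -0.0053]
```

Emit:
servo_tool([
  {"travel": [0.008, -0.035, -0.001], "turn": [0, 0, 0], "hand": 0},
  {"travel": [0.016, -0.07, -0.002], "turn": [0, 0, 0], "hand": 0},
  {"travel": [0.025, -0.105, -0.003], "turn": [0, 0, 0], "hand": 0},
  {"travel": [0.033, -0.14, -0.004], "turn": [0, 0, 0], "hand": 0},
  {"travel": [0.042, -0.175, -0.005], "turn": [0, 0, 0], "hand": 0},
  {"travel": [0.05, -0.21, -0.005], "turn": [0, 0, 0], "hand": 0},
  {"travel": [0.058, -0.24, -0.005], "turn": [0, 0, 0], "hand": 0},
  {"travel": [0.066, -0.27, -0.005], "turn": [0, 0, 0], "hand": 0},
  {"travel": [0.074, -0.293, -0.005], "turn": [0, 0, 0], "hand": 0},
  {"travel": [0.074, -0.293, -0.005], "turn": [0, 0, 0], "hand": 0},
  {"travel": [0.074, -0.293, -0.005], "turn": [0, 0, 0], "hand": 0},
])

```text
clock: 2.02
ee_pos: [478.7, -26.7, 233.9]
orientation: [-0.0, 0.992, 0.127, -0.0]
ft_force: [-0.8, -0.9, 0.1]
opening: 85.6
grip_force: 0.0
```

Run:
```python
from h import *
import pickle
e,R,s=pose();c=arm.calibration('wrist');f=arm.grab_frame('wrist')
cv2.imwrite('pics/w1.png',f[:,:,::-1]);pickle.dump(c,open('w1.pkl','wb'))
print(e,s['joint_pos'],c['K'],c['extrinsics'],proj('w',np.array([481,-21,140.]),c))
```

```text
[478.73427712 -26.66748766 233.91126166] [ 0.40531494  0.09035924 -0.44193382  1.72887291  0.03974076  1.33142033
 -1.3610621 ] [[274.09756087   0.         253.1731813 ]
 [  0.         274.09756087 196.5401522 ]
 [  0.           0.           1.        ]] [[ 2.52397127e-01 -9.67623734e-01 -1.90275562e-05 -1.46392556e+02]
 [-9.15941531e-01 -2.38922567e-01  3.22439324e-01  3.89525760e+02]
 [-3.12004489e-01 -8.13653311e-02 -9.46590134e-01  5.31706191e+02]
 [ 0.00000000e+00  0.00000000e+00  0.00000000e+00  1.00000000e+00]] [248.0674407  195.57493851]
```

View pics/w1.png

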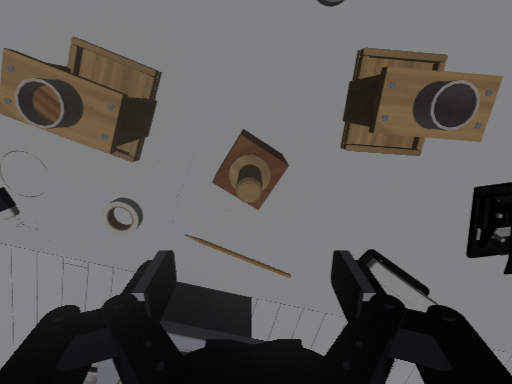

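Run:
```python
from h import *
import pickle
c=pickle.load(open('w1.pkl','rb'));f=cv2.imread('pics/w1.png')
A=cv2.resize(f[120:220,205:305],(500,500),interpolation=cv2.INTER_CUBIC)
B=cv2.resize(f[65:140,0:75],(300,300),interpolation=cv2.INTER_CUBIC)
cv2.imwrite('pics/c1.png',np.clip(np.hstack([A,np.vstack([B,np.zeros((200,300,3),'uint8')])])*2.,0,255).astype('uint8'))
print(ray('w',(249,189),140,c),ray('w',(41,103),130,c))
```

```text
[487.31630628 -20.26629705 140.        ] [513.95869452 170.31163085 130.        ]
```

View pics/c1.png

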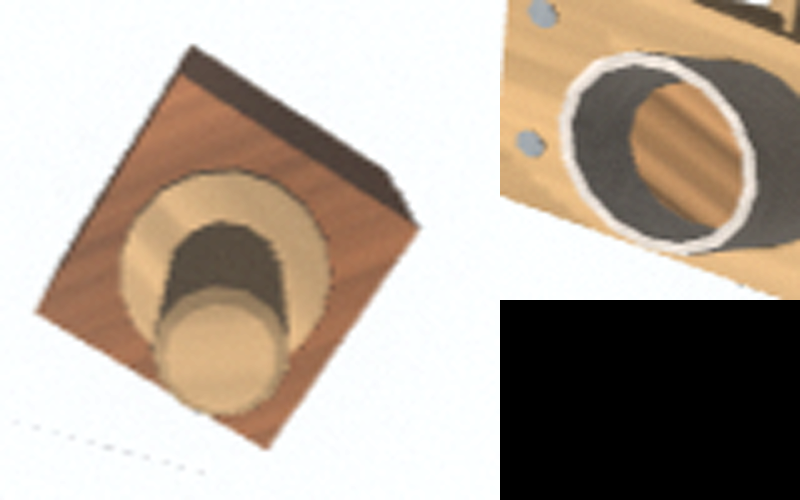

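Run:
```python
from h import *
c=arm.get_state();print(c['ee_pos'],to(484,-21,233),to(484,-21,118))
import pickle
c=pickle.load(open('w1.pkl','rb'))
print(ray('w',(249,190.4),140,c),ray('w',(250,174),80,c),ray('w',(40,103.3),130,c))
```

```text
[478.75087441 -28.25176674 233.8090433 ] [ 0.0069 -0.0057  0.0008] [ 0.0069 -0.0057  0.1158]
[486.02553087 -20.59622663 140.        ] [486.32317807 -20.7784812   80.        ] [513.49238793 171.13688059 130.        ]
```

Emit:
servo_tool([
  {"travel": [0.008, -0.006, 0], "turn": [0, 0, 0], "hand": 0},
  {"travel": [0.008, -0.006, 0.02], "turn": [0, 0, 0], "hand": 0},
  {"travel": [0.008, -0.006, 0.045], "turn": [0, 0, 0], "hand": 0},
  {"travel": [0.008, -0.006, 0.07], "turn": [0, 0, 0], "hand": 0},
  {"travel": [0.008, -0.006, 0.095], "turn": [0, 0, 0], "hand": 0},
  {"travel": [0.008, -0.006, 0.116], "turn": [0, 0, 0], "hand": 0},
  {"travel": [0.008, -0.006, 0.116], "turn": [0, 0, 0], "hand": 0},
  {"travel": [0.008, -0.006, 0.116], "turn": [0, 0, 0], "hand": 0},
  {"travel": [0.008, -0.006, 0.116], "turn": [0, 0, 0], "hand": 0},
])

```text
clock: 2.82
ee_pos: [486.1, -20.5, 119.2]
orientation: [-0.0, 0.992, 0.125, 0.001]
ft_force: [0.2, 0.0, 0.3]
opening: 85.2
grip_force: 0.0
```

Emit:
servo_tool([
  {"travel": [0, 0, 0], "turn": [0, 0, 0], "hand": 1},
  {"travel": [0, 0, 0], "turn": [0, 0, 0], "hand": 1},
  {"travel": [0, 0, 0], "turn": [0, 0, 0], "hand": 1},
  {"travel": [0, 0, 0], "turn": [0, 0, 0], "hand": 1},
  {"travel": [0, 0, 0], "turn": [0, 0, 0], "hand": 1},
  {"travel": [0, 0, 0], "turn": [0, 0, 0], "hand": 1},
  {"travel": [0, 0, 0], "turn": [0, 0, 0], "hand": 1},
  {"travel": [0, 0, 0], "turn": [0, 0, 0], "hand": 1},
  {"travel": [0, 0, 0], "turn": [0, 0, 0], "hand": 1},
  {"travel": [0, 0, 0], "turn": [0, 0, 0], "hand": 1},
])

```text
clock: 3.65
ee_pos: [485.6, -20.3, 118.7]
orientation: [0.0, 0.992, 0.125, 0.001]
ft_force: [-1.6, 0.6, 5.8]
opening: 23.5
grip_force: 58.8
```

Emit:
servo_tool([
  {"travel": [0, 0, -0.01], "turn": [0, 0, 0], "hand": 1},
  {"travel": [0, 0, -0.03], "turn": [0, 0, 0], "hand": 1},
  {"travel": [0, 0, -0.055], "turn": [0, 0, 0], "hand": 1},
  {"travel": [0, 0, -0.08], "turn": [0, 0, 0], "hand": 1},
  {"travel": [0, 0, -0.105], "turn": [0, 0, 0], "hand": 1},
  {"travel": [0, 0, -0.13], "turn": [0, 0, 0], "hand": 1},
  {"travel": [0, 0, -0.15], "turn": [0, 0, 0], "hand": 1},
  {"travel": [0, 0, -0.16], "turn": [0, 0, 0], "hand": 1},
  {"travel": [0, 0, -0.16], "turn": [0, 0, 0], "hand": 1},
  {"travel": [0, 0, -0.16], "turn": [0, 0, 0], "hand": 1},
])

```text
clock: 4.48
ee_pos: [485.1, -20.1, 277.6]
orientation: [-0.0, 0.992, 0.125, -0.0]
ft_force: [-0.1, -0.4, -1.8]
opening: 23.2
grip_force: 59.1
```

Run:
```python
from h import *
e,R,s=pose();print(e,s['joint_pos'],s['opening'],to(513,171,e[2]))
```

```text
[485.07823244 -20.14111    277.63977532] [ 0.3966033   0.08467002 -0.4478009   1.63810485  0.03691441  1.42730673
 -1.37502267] 23.24250177043954 [ 0.0745 -0.1782  0.    ]
```

Emit:
servo_tool([
  {"travel": [0.006, -0.014, 0], "turn": [0, 0, 0], "hand": 1},
  {"travel": [0.016, -0.038, 0], "turn": [0, 0, 0], "hand": 1},
  {"travel": [0.026, -0.062, 0], "turn": [0, 0, 0], "hand": 1},
  {"travel": [0.036, -0.087, 0], "turn": [0, 0, 0], "hand": 1},
  {"travel": [0.047, -0.112, 0], "turn": [0, 0, 0], "hand": 1},
  {"travel": [0.057, -0.137, 0], "turn": [0, 0, 0], "hand": 1},
  {"travel": [0.067, -0.16, 0], "turn": [0, 0, 0], "hand": 1},
  {"travel": [0.0745, -0.178, 0], "turn": [0, 0, 0], "hand": 1},
  {"travel": [0.0745, -0.178, 0], "turn": [0, 0, 0], "hand": 1},
  {"travel": [0.0745, -0.178, 0], "turn": [0, 0, 0], "hand": 1},
  {"travel": [0.0745, -0.178, 0], "turn": [0, 0, 0], "hand": 1},
])

```text
clock: 5.4
ee_pos: [512.8, 169.8, 276.5]
orientation: [0.0, 0.992, 0.125, -0.001]
ft_force: [-0.1, 0.4, -0.4]
opening: 24.0
grip_force: 59.1
```

Run:
```python
from h import *
e,R,s=pose();print(e)
f=arm.grab_frame('side')[:,:,::-1];c=arm.calibration('wrist');g=arm.grab_frame('wrist')[:,:,::-1]
p=lambda z:proj('side',np.array([e[0],e[1],z]))
print(p(163),p(229),c['extrinsics'])
A=cv2.resize(f[130:290,170:330],(480,480),interpolation=cv2.INTER_CUBIC);B=cv2.resize(g[60:280,150:350],(320,352))
B=np.vstack([B,np.zeros((128,320,3),'uint8')])
cv2.imwrite('pics/s2.png',np.clip(np.hstack([A,B])*1.4,0,255).astype('uint8'))
```

```text
[512.77049343 169.81648787 276.53484292]
[247.91553461 204.38571484] [247.54158351 169.08460717] [[ 2.47777974e-01 -9.68816664e-01  5.89301336e-04  3.70469667e+01]
 [-9.16594391e-01 -2.34224865e-01  3.24026905e-01  4.52975150e+02]
 [-3.13784636e-01 -8.08268805e-02 -9.46047682e-01  5.99728323e+02]
 [ 0.00000000e+00  0.00000000e+00  0.00000000e+00  1.00000000e+00]]
```

View pics/s2.png

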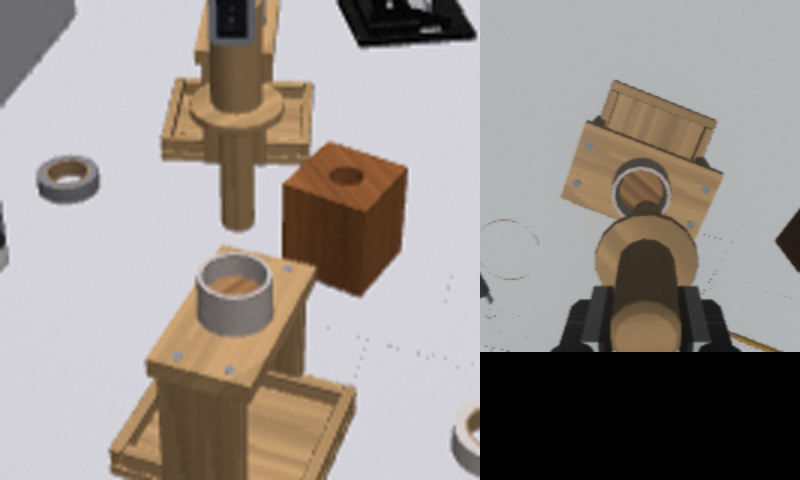

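The side view shows the rod upright with its tip at about (249,205), directly over the rim at (248,222), about 1 px apart sideways. Descending to just above the cork first.

Emit:
servo_tool([
  {"travel": [0, 0, 0.01], "turn": [0, 0, 0], "hand": 1},
  {"travel": [0, 0, 0.02], "turn": [0, 0, 0], "hand": 1},
  {"travel": [0, 0, 0.03], "turn": [0, 0, 0], "hand": 1},
  {"travel": [0, 0, 0.038], "turn": [0, 0, 0], "hand": 1},
  {"travel": [0, 0, 0.042], "turn": [0, 0, 0], "hand": 1},
  {"travel": [0, 0, 0.043], "turn": [0, 0, 0], "hand": 1},
  {"travel": [0, 0, 0.043], "turn": [0, 0, 0], "hand": 1},
])

```text
clock: 6.08
ee_pos: [513.1, 170.7, 234.7]
orientation: [0.0, 0.992, 0.125, -0.0]
ft_force: [0.4, -0.6, -1.0]
opening: 23.4
grip_force: 59.1
```

Emit:
servo_tool([
  {"travel": [0, 0, 0.005], "turn": [0, 0, 0], "hand": 1},
  {"travel": [0, 0, 0.01], "turn": [0, 0, 0], "hand": 1},
  {"travel": [0, 0, 0.015], "turn": [0, 0, 0], "hand": 1},
  {"travel": [0, 0, 0.02], "turn": [0, 0, 0], "hand": 1},
  {"travel": [0, 0, 0.025], "turn": [0, 0, 0], "hand": 1},
  {"travel": [0, 0, 0.03], "turn": [0, 0, 0], "hand": 1},
  {"travel": [0, 0, 0.035], "turn": [0, 0, 0], "hand": 1},
  {"travel": [0, 0, 0.04], "turn": [0, 0, 0], "hand": 1},
  {"travel": [0, 0, 0.045], "turn": [0, 0, 0], "hand": 1},
  {"travel": [0, 0, 0.05], "turn": [0, 0, 0], "hand": 1},
  {"travel": [0, 0, 0.052], "turn": [0, 0, 0], "hand": 1},
  {"travel": [0, 0, 0.052], "turn": [0, 0, 0], "hand": 1},
])

```text
clock: 7.08
ee_pos: [512.8, 170.6, 182.4]
orientation: [0.0, 0.992, 0.125, -0.001]
ft_force: [-0.6, -0.1, -2.1]
opening: 23.5
grip_force: 59.2
```

Emit:
servo_tool([
  {"travel": [0, 0, 0.003], "turn": [0, 0, 0], "hand": 1},
  {"travel": [0, 0, 0.005], "turn": [0, 0, 0], "hand": 1},
  {"travel": [0, 0, 0.007], "turn": [0, 0, 0], "hand": 1},
  {"travel": [0, 0, 0.008], "turn": [0, 0, 0], "hand": 1},
  {"travel": [0, 0, 0.008], "turn": [0, 0, 0], "hand": 1},
  {"travel": [0, 0, 0.008], "turn": [0, 0, 0], "hand": 1},
])

```text
clock: 7.58
ee_pos: [513.2, 170.8, 175.1]
orientation: [-0.0, 0.992, 0.125, 0.0]
ft_force: [0.7, 1.3, -1.3]
opening: 23.3
grip_force: 59.2
```

Run:
```python
from h import *
e,R,s=pose();print(e,s['ft_force'])
f=arm.grab_frame('side')[:,:,::-1];t=arm.grab_frame('top')[:,:,::-1]
A=cv2.resize(f[170:310,190:310],(480,560),interpolation=cv2.INTER_CUBIC);B=cv2.resize(t[160:260,140:220],(320,400))
B=np.vstack([B,np.zeros((160,320,3),'uint8')])
cv2.imwrite('pics/s3.png',np.clip(np.hstack([A,B])*1.4,0,255).astype('uint8'))
```

```text
[513.21064998 170.77896447 175.06363191] [ 0.72746878  1.28878903 -1.28595156]
```

View pics/s3.png

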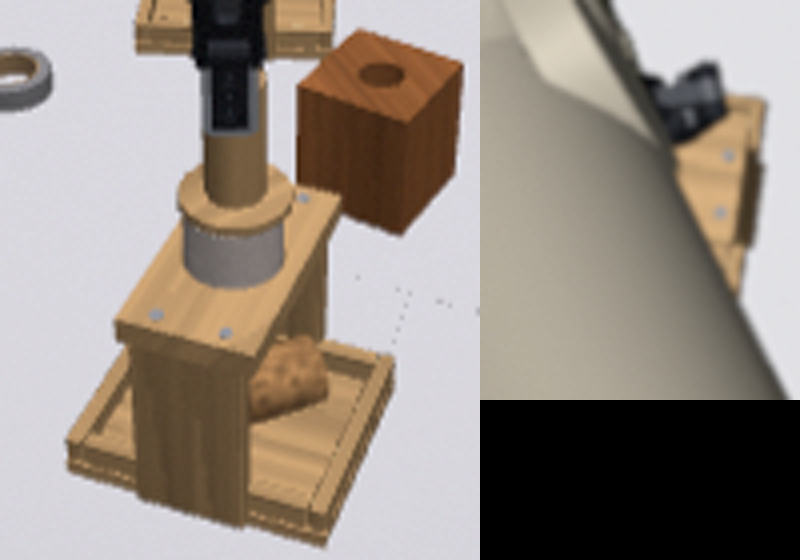

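The cork lies on its side in the tray and the collar is at or just above the rim. I'll seat it the last bit, release, and retreat straight up.

Emit:
servo_tool([
  {"travel": [0, 0, 0.001], "turn": [0, 0, 0], "hand": 1},
  {"travel": [0, 0, 0.001], "turn": [0, 0, 0], "hand": 1},
  {"travel": [0, 0, 0.001], "turn": [0, 0, 0], "hand": 0.6},
  {"travel": [0, 0, 0.001], "turn": [0, 0, 0], "hand": 0.3},
  {"travel": [0, 0, 0.001], "turn": [0, 0, 0], "hand": 0},
  {"travel": [0, 0, 0.001], "turn": [0, 0, 0], "hand": 0},
  {"travel": [0, 0, 0.001], "turn": [0, 0, 0], "hand": 0},
  {"travel": [0, 0, 0.001], "turn": [0, 0, 0], "hand": 0},
  {"travel": [0, 0, 0.001], "turn": [0, 0, 0], "hand": 0},
  {"travel": [0, 0, 0.001], "turn": [0, 0, 0], "hand": 0},
])

```text
clock: 8.52
ee_pos: [513.2, 170.8, 174.0]
orientation: [-0.0, 0.992, 0.125, -0.0]
ft_force: [1.3, 0.3, -0.3]
opening: 85.7
grip_force: 0.0
```

Emit:
servo_tool([
  {"travel": [0, 0, -0.01], "turn": [0, 0, 0], "hand": 0},
  {"travel": [0, 0, -0.025], "turn": [0, 0, 0], "hand": 0},
  {"travel": [0, 0, -0.045], "turn": [0, 0, 0], "hand": 0},
  {"travel": [0, 0, -0.065], "turn": [0, 0, 0], "hand": 0},
  {"travel": [0, 0, -0.085], "turn": [0, 0, 0], "hand": 0},
  {"travel": [0, 0, -0.105], "turn": [0, 0, 0], "hand": 0},
  {"travel": [0, 0, -0.12], "turn": [0, 0, 0], "hand": 0},
  {"travel": [0, 0, -0.12], "turn": [0, 0, 0], "hand": 0},
  {"travel": [0, 0, -0.12], "turn": [0, 0, 0], "hand": 0},
  {"travel": [0, 0, -0.12], "turn": [0, 0, 0], "hand": 0},
])

```text
clock: 9.35
ee_pos: [513.0, 170.7, 293.8]
orientation: [0.0, 0.992, 0.125, -0.0]
ft_force: [-0.7, -0.3, -0.6]
opening: 85.1
grip_force: 0.0
```

Run:
```python
from h import *
f=arm.grab_frame('side')[:,:,::-1]
cv2.imwrite('pics/s4.png',np.clip(cv2.resize(f[130:310,170:330],(533,600),interpolation=cv2.INTER_CUBIC)*1.4,0,255).astype('uint8'))
```

```text
(no output)
```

View pics/s4.png

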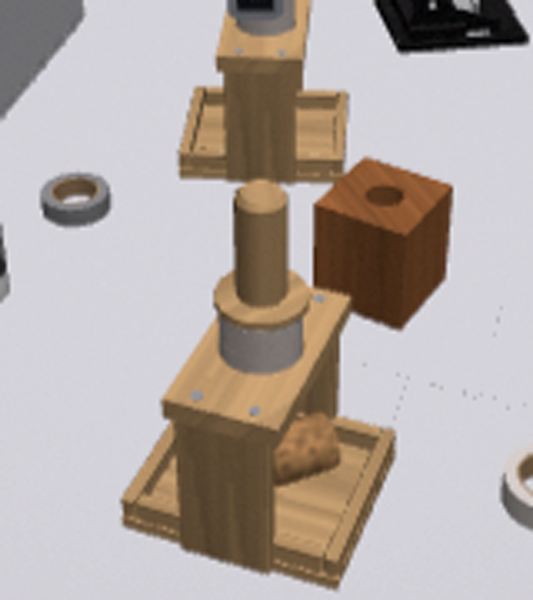

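The rod stands upright with its collar on the rim, the cork is in the tray, and the gripper is clear.

```bash
python3 -c "
from bench import arm
print(arm.close_job())"
```

```text
the job is handed in; nothing more can be done
None
```

I handed the job in at about 9.5 s: the rod pushed the cork out into its stand's tray and now stands released and upright with its collar on the tube's rim; the hand-in gave no verdict, so this rests on the last side picture.

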